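# Restock the soap rack and close its end stop

## Task

Take the pink wrapped soap bar that stands on its edge on the counter and stand it, still on edge, in the wooden rack, in the gap between the two bars already there and the dark sliding end stop. Then push the stop along until the three bars are packed snug against the rack's end wall. Leave the sage-green bar on the counter where it stands.

Things in the scene. Friction and masses are not known exactly. Their poses are not given: they have to be found in the camera images.
- pink_soap: The bar to move: pink wrapped soap, 28 mm thick, 85 long, 56 high as it stands on edge, 0.12 kg. Pinch it from above across the 28 mm. Origin: centre of one large face, 28 mm above the counter. z axis: level, from that face through the thickness (bar's centre 14 mm along +z); y: level, along the length; x: up.
- sage_soap: Bystander: a sage-green wrapped soap bar of the same size, also standing on edge on the counter, with the same origin and axes. Not to be moved. (Another sage-green bar stands in the rack.)
- soap_rack: Fixed pale wooden rack, 240 (x) x 134 mm; origin under its centre, z up. Floor 10 mm high; side lips 18 mm high (25 at the stop), 116 mm apart. End wall: inner face x=+105, top 66 mm. A cream and a sage bar stand against it, thickness along x, 85 mm length along y, row ending at x=+48. Three bars packed fill x=+21 to +105 (third bar's centre +35), tops 66 mm above the counter.
- stop (a joint): Dark upright plate that slides along the rack, 10 mm thick, 110 wide, top 66 mm above the counter. Value in m grows towards the end wall (rack +x): inner face at rack x = -85 mm + value, outer face -95 mm + value. Starts at 0 to 20 mm, about 106 mm when three bars are snug; 1.5 N friction, stays where left. Push the middle of its outer face with closed fingertips from above.

How it is judged:
By the outcome, as a careful person would: the job done as asked, in the order asked, and still so for the second after the job is handed in, with the robot touching nothing.
It also fails if it takes over 45 s, if anything falls off the work surface, if the arm or the gripper's body presses on something with over 40 N, if the wrist force passes 120 N, or if a joint passes its speed limit or range.

## Robot

A 6-joint arm with a two-finger parallel gripper is mounted at the origin on a cart in front of the work surface, level with it; the furniture and walls round the work are solid. World frame = base frame: x ahead of the robot, y to its left, z up, the work surface at z = 0. Lengths are in mm, angles in rad, forces in N, time in s.
With the tool pointing down it reaches from about 350 to 775 mm from the base axis. Payload 7.3 kg.
Tool frame: the origin (TCP) lies on the mounting face of the last link; the fingertips stand 178 mm ahead of it and the grasp point (between the pads) lies 159 mm ahead of it; z points along the fingers, y is the line along which they close (so a half turn about z gives the same grasp; the last joint's range is limited). The gripper opens to 92 mm and grips with 3 to 60 N. Pads are 19 mm wide; open, the fingers measure 130 mm over their backs; the gripper's body (75 mm by 190 mm) begins 47 mm behind the grasp point.
Start: joints at [1.032, 0.342, 1.524, -0, 1.275, -0.146], TCP at [200.937, 485.028, 404.741] pointing down, gripper open.
Joint ranges: [-2.53, 2.53], [-0.77, 2.02], [0.04, 2.7], [-1, 4.14], [0.28, 2.66], [-3.11, 3.11]. Speed limits (rad/s): [2.57, 2.57, 3.14, 3.14, 3.14, 3.14].

## Interface

Orientations are given as [roll, pitch, yaw] about the fixed x, y, z axes, in that order (R = Rz(yaw) Ry(pitch) Rx(roll)).
In Python, from plant import bot, readout, order, capture gives the robot as it stands (bot), with the cameras as plain functions, the readings (readout) and the job (order).
- The arm moves only by the shell command python3 shift.py, which reads ROWS from standard input. ROWS is a JSON list of rows, 1 to 5 of them, each of 5 numbers: the finger opening in mm, then dx, dy, dz in mm, then a turn about the tool's z in rad; each row is the pose to reach, as a shift and turn from the pose commanded when the command began, along the tool's axes at that moment; what a row does not reach only later rows make up. A row lasts 1/8 s, in which the tool goes at most 62.5 mm and 0.188 rad, less where a joint would pass 70% of its speed; a pose out of reach is approached as far as the arm can. The fingers move at their own pace and stop on an object; the grip force is fixed at half the most. Time passes only in rows, so rows that do not move let the fingers close. It prints the time, the measured TCP pose, the force, the opening and the grip force at its end. Input that does not fit is refused with a message, and nothing moves.
- readout.get_obs(): the state, without advancing time (a new reading comes with each control period).
- capture(name): name is "side" or "top"; returns a dict with "color" (480x640x3 uint8, red, green, blue), "K" (3x3 intrinsics, pixels), "k1" (the pictures are not rectified: a ray, as slopes to the right and down, at radius r is drawn at 1 + k1 r^2 times it, then the intrinsics apply), "R" (3x3) and "t" (3): a world point X has camera coordinates R X + t. Camera axes: x right, y down, z forward; pixel columns grow to the right and rows downward; lengths in mm; the calibration is good to about 2 mm. A picture is of the moment at which its call begins. There is no depth.
- order.close_job(): hands the job in; it is judged then, once.
The state is a dict: "time": time; "joint_positions": joint angles; "dq": joint speeds; "tau": joint torques, N m; "tool_pos": TCP position; "tcp_rot": TCP orientation; "contact_force": force on the tool from outside, world axes, zero at the start; "moment": the same for the moment, N m; "grip_width": finger opening in mm; "finger_force": force on a finger pad.
Only numpy, scipy, OpenCV 4.12 (cv2) and the standard library are available. Lean on these libraries where they do the work, as an engineer would, in place of code of your own. Each camera call takes 0.05 s, during which the arm holds its last target. There are 200 camera calls.

## Working session

There is one attempt and no reset: what is moved stays moved. The work goes in short steps, Python scripts to look and compute and a shell command to move; the robot and the scene stay as the last step left them, time stands still between calls to the robot, and variables do not carry over. Pictures are saved under pics/ and viewed, at most 10 in all, crops included, and the job is handed in when it is done.

```bash
ls; mkdir -p pics
python3 - <<'E'
from plant import bot, readout, order, capture
import cv2,pickle
print(readout.get_obs())
for n in("side","top"):
    c=capture(n); cv2.imwrite(f"pics/{n}0.png",c["color"][:,:,::-1]); pickle.dump(c,open(f"pics/{n}0.pkl","wb")); print(n,c["K"],c["k1"],c["R"],c["t"])
E
```

```text
pics
plant.py
shift.py
{'time': 0.0, 'joint_positions': array([ 1.03199829e+00,  3.42709614e-01,  1.52504284e+00,  2.04628670e-06,
        1.27538503e+00, -1.46000736e-01]), 'dq': array([ 0.00043548, -0.00013945,  0.00088694,  0.00049984, -0.00043426,
       -0.00067659]), 'tau': array([ 4.27217556e-04, -4.31250143e+01, -2.44222766e+01,  7.18495063e-02,
        5.58418385e-02, -1.23923642e-04]), 'tool_pos': array([200.86164647, 484.90115098, 404.04253904]), 'tcp_rot': array([-3.14006454e+00, -2.26682284e-04,  2.74879458e+00]), 'contact_force': array([ 0.58958281, -0.44326488,  0.91839944]), 'moment': array([-0.04217944,  0.01572315, -0.01179116]), 'finger_force': 0.0, 'grip_width': 91.93069460737573}
side [[588.83171994   0.         318.52463881]
 [  0.         588.83171994 242.29740233]
 [  0.           0.           1.        ]] -0.04451320170827965 [[-0.51304099  0.85832586  0.00810364]
 [ 0.40308136  0.24924459 -0.88056945]
 [-0.75783532 -0.44850179 -0.47384784]] [ 135.23018739 -216.69934667 1369.08386258]
top [[582.06691033   0.         322.62046445]
 [  0.         582.06691033 235.10388296]
 [  0.           0.           1.        ]] -0.12342287732709803 [[-0.0494529  -0.99877496 -0.0017284 ]
 [-0.97746314  0.04875312 -0.20539946]
 [ 0.2052321  -0.00846815 -0.9786767 ]] [198.05802071 540.49932291 880.82169387]
```

View pics/side0.png

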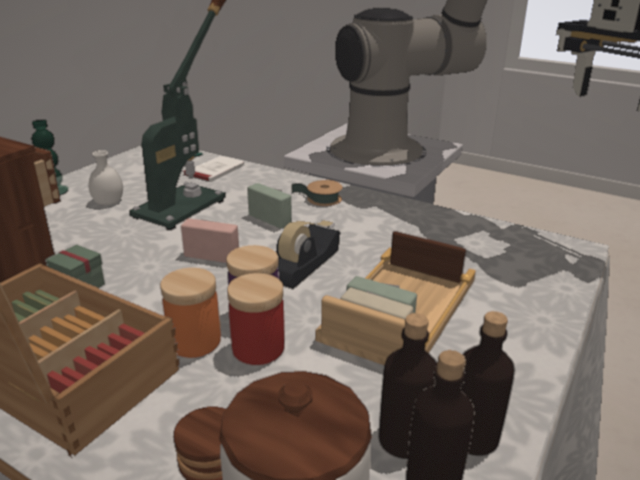

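View pics/top0.png

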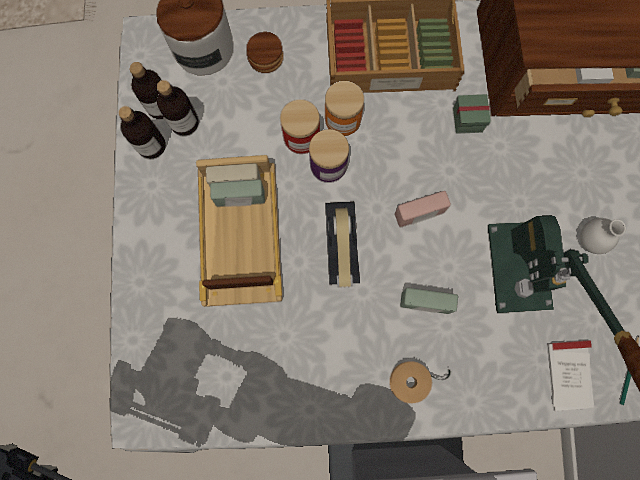

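The side view shows pink at (210,241), sage at (270,205) and the stop at (428,257). The top view shows pink at (422,208), the rack around (240,230) and the stop at (238,283). I'll enlarge crops to pick corners.

```bash
cat > h.py <<'E'
import numpy as np,cv2
def ray(c,uv):
    d=np.array([c["k1"],0,0,0,0.])
    # drawn = (1+k1 r^2)*ray : OpenCV radial model
    p=cv2.undistortPoints(np.array(uv,float).reshape(-1,1,2),c["K"],d).reshape(-1,2)
    D=np.c_[p,np.ones(len(p))]@c["R"]
    return -c["R"].T@c["t"],D
def plane(c,uv,z):
    C,D=ray(c,uv); return C+D*((z-C[2])/D[:,2])[:,None]
def tri(c1,u1,c2,u2):
    A,a=ray(c1,u1);B,b=ray(c2,u2);out=[]
    for p,q in zip(a,b):
        s,*_=np.linalg.lstsq(np.c_[p,-q],B-A,rcond=None)
        P,Q=A+s[0]*p,B+s[1]*q; out.append([*((P+Q)/2),np.linalg.norm(P-Q)])
    return np.array(out)
E
python3 - <<'E'
import cv2,numpy as np
t=cv2.imread("pics/top0.png");s=cv2.imread("pics/side0.png")
r=lambda im,x,y,w,h,k:cv2.resize(im[y:y+h,x:x+w],None,fx=k,fy=k,interpolation=cv2.INTER_CUBIC)
# left: rack 100x160 x3.7 ; right: pink top, pink side
A=r(t,190,150,100,160,3.7)[:592]
B=r(t,385,180,80,58,5);C=r(s,170,210,80,60,5)
R=np.vstack([B,C]); R=cv2.copyMakeBorder(R,0,592-R.shape[0],0,0,0)
cv2.imwrite("pics/c1.png",np.hstack([A,R]))
cv2.imwrite("pics/c2.png",r(s,310,225,175,145,4))
for n,im in(("top",t),("side",s)):
    h=cv2.cvtColor(im,cv2.COLOR_BGR2HSV)
    m=cv2.inRange(h,(0,35,90),(9,140,255))|cv2.inRange(h,(172,35,90),(180,140,255))
    k,l,st,ce=cv2.connectedComponentsWithStats(m)
    for i in range(1,k):
        if st[i,4]>150: print(n,st[i],ce[i])
E
```

```text
top [396 191  55  36 958] [422.09290188 207.05532359]
side [ 181  218   58   45 2039] [208.36243256 239.03482099]
side [ 93 323  51  47 190] [123.08947368 338.58421053]
side [ 50 353  42  40 157] [ 75.43312102 370.35031847]
side [208 371 107  39 188] [260.09042553 385.17553191]
```

View pics/c1.png

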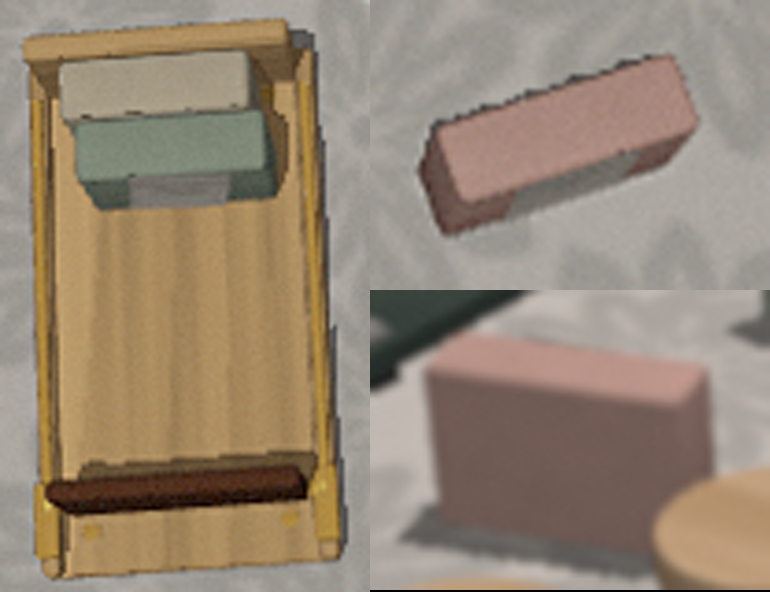

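View pics/c2.png

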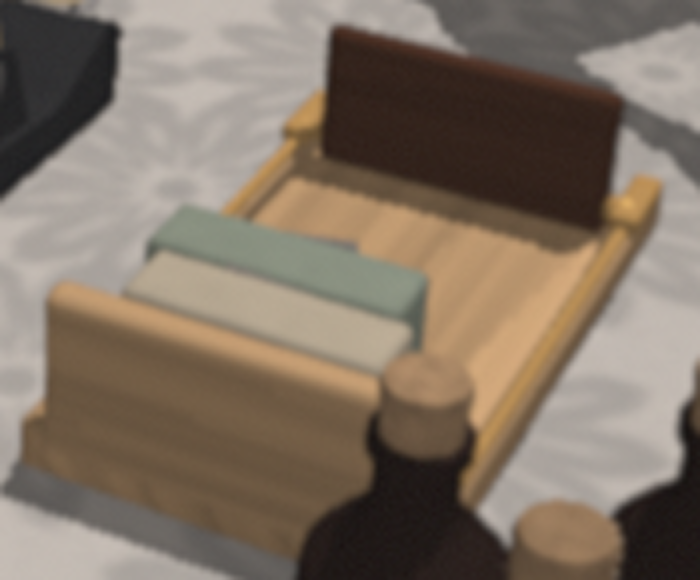

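Run:
```python
import pickle,numpy as np
from h import *
T=pickle.load(open("pics/top0.pkl","rb"));S=pickle.load(open("pics/side0.pkl","rb"))
np.set_printoptions(precision=1,suppress=True)
f=lambda P,o,k,c:[((x-c[0]+.5)/k-.5+o[0],(y-c[1]+.5)/k-.5+o[1]) for x,y in P]
A=lambda P:f(P,(190,150),3.7,(0,0)); B=lambda P:f(P,(385,180),5,(370,0)); C=lambda P:f(P,(170,210),5,(370,290)); D=lambda P:f(P,(310,225),4,(0,0))
p=tri(T,B([(437,126),(672,57),(697,125),(464,201)]),S,C([(682,402),(430,370),(462,335),(708,370)]));print("pink",p)
pp=plane(T,B([(437,126),(672,57),(697,125),(464,201)]),56);print(pp,pp.mean(0))
for q in(p,pp): e=q[0]+q[3]-q[1]-q[2]; print("len yaw",np.degrees(np.arctan2(e[1],e[0])))
s=tri(T,A([(75,124),(263,110),(265,165),(80,180)]),S,D([(412,308),(150,243),(187,207),(425,275)]));print("sage rack",s)
sp=plane(T,A([(75,124),(263,110),(265,165),(80,180)]),66);print(sp,sp.mean(0))
print("stop",tri(T,A([(48,490),(306,475)]),S,D([(620,98),(332,28)])),plane(T,A([(48,490),(306,475),(303,467),(48,485)]),66))
print("wall top z66 outer L,R; inner L,R",plane(T,A([(23,40),(287,20),(27,60),(288,42)]),66))
print("wall tri (R outer)",tri(T,A([(287,20)]),S,D([(55,290)])))
print("lips z18 outer L far,near;R far,near",plane(T,A([(31,100),(37,480),(311,100),(335,465)]),18))
print("end floor corners z10",plane(T,A([(45,577),(340,560)]),12))
print(plane(T,[(342,190),(342,285)],60))
```

```text
pink [[593.5  46.4  56.3   1.6]
 [614.  -34.   54.3   0.7]
 [591.  -40.7  54.6   1. ]
 [569.1  38.3  54.    0.5]]
[[594.1  45.6  56. ]
 [613.8 -33.9  56. ]
 [590.3 -40.   56. ]
 [568.5  38.8  56. ]] [591.7   2.6  56. ]
len yaw 104.89222513642365
len yaw 104.69496600840998
sage rack [[642.  352.2  68.2   4.1]
 [645.5 268.1  64.7   1.5]
 [620.3 267.8  64.5   1.4]
 [617.9 348.8  65.1   0. ]]
[[643.4 350.7  66. ]
 [645.4 267.3  66. ]
 [620.2 267.   66. ]
 [617.6 348.6  66. ]] [631.6 308.4  66. ]
stop [[481.3 363.9  66.5   0.5]
 [482.4 254.7  64.6   2.6]] [[481.5 363.8  66. ]
 [482.8 253.4  66. ]
 [486.2 254.6  66. ]
 [483.6 363.7  66. ]]
wall top z66 outer L,R; inner L,R [[683.9 373.9  66. ]
 [686.7 255.5  66. ]
 [674.4 372.1  66. ]
 [676.4 255.4  66. ]]
wall tri (R outer) [[685.8 256.8  66.4   2.9]]
lips z18 outer L far,near;R far,near [[671.4 380.4  18. ]
 [492.8 378.5  18. ]
 [664.3 249.5  18. ]
 [493.3 244.2  18. ]]
end floor corners z10 [[449.7 376.6  12. ]
 [451.2 243.9  12. ]]
[[622.4 135.7  60. ]
 [467.1 144.5  60. ]]
```

```bash
cat > go.py <<'E'
# remaining shift in tool axes to TCP x y z yaw(deg)
import sys,numpy as np
from plant import bot, readout, order, capture
x,y,z,w=map(float,sys.argv[1:]);o=readout.get_obs();p=o["tool_pos"];a=o["tcp_rot"][2];d=np.array([x,y])-p[:2]
c,s=np.cos(a),np.sin(a);t=(a-np.radians(w)+np.pi)%(2*np.pi)-np.pi
print("dx %.1f dy %.1f dz %.1f turn %.3f dist %.0f q6 %.2f"%(c*d[0]+s*d[1],s*d[0]-c*d[1],p[2]-z,t,np.hypot(*d),o["joint_positions"][5]),o["time"],o["contact_force"].round(1))
E
echo '[[60, -54, -29, 0, 0.184], [60, -108, -58, 0, 0.368], [60, -162, -88, 0, 0.552], [60, -216, -118, 0, 0.736], [60, -273, -148, 0, 0.92]]' | python3 shift.py; python3 go.py 591.7 2.6 195 104.8
```

```text
time: 0.72
tool_pos: [396.1, 243.5, 404.6]
tcp_rot: [-3.142, -0.0, 1.823]
contact_force: [0.1, 0.7, 0.1]
grip_width: 60.5
finger_force: 0.0
dx -282.1 dy 129.3 dz 209.6 turn -0.006 dist 310 q6 0.13 0.725 [0.1 0.7 0.1]
```

```bash
echo '[[60, -56, 26, 20, 0], [60, -113, 52, 40, 0], [60, -170, 78, 60, 0], [60, -226, 103, 80, 0], [60, -282.1, 129.3, 90, -0.006]]' | python3 shift.py; echo '[[60, 0, 0, 0, 0], [60, 0, 0, 0, 0]]' | python3 shift.py; python3 go.py 591.7 2.6 195 104.8
python3 - <<'E'
from plant import bot, readout, order, capture
import cv2
a=capture("top")["color"][100:340,300:560,::-1];b=capture("side")["color"][100:340,100:400,::-1]
cv2.imwrite("pics/c3.png",cv2.resize(cv2.hconcat([a,b]),None,fx=1.4,fy=1.4))
E
```

```text
time: 1.35
tool_pos: [586.0, 12.2, 315.3]
tcp_rot: [-3.14, -0.001, 1.835]
contact_force: [1.1, 0.6, 0.5]
grip_width: 60.3
finger_force: 0.0
time: 1.6
tool_pos: [585.0, 14.0, 316.1]
tcp_rot: [-3.14, -0.001, 1.834]
contact_force: [-0.1, 0.5, 0.7]
grip_width: 60.1
finger_force: 0.0
dx -12.7 dy 3.6 dz 121.1 turn 0.005 dist 13 q6 -0.37 1.6 [-0.1  0.5  0.7]
```

View pics/c3.png

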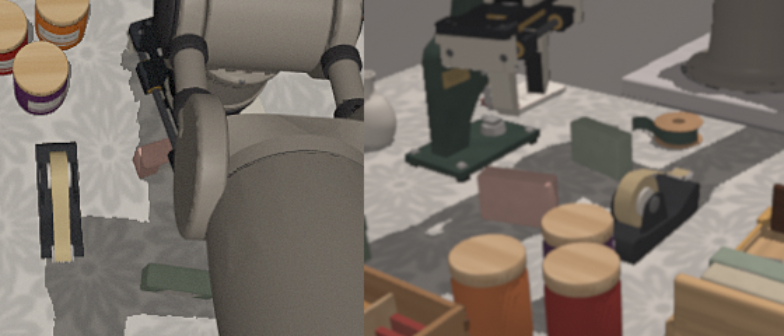

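The gripper hangs above the pink bar (side crop ~(517,195)), clear of the press and jars. The remaining offset is the shift the speed limit cut short.

```bash
echo '[[60, -12.7, 3.6, 30, 0.005], [60, -12.7, 3.6, 60, 0.005], [60, -12.7, 3.6, 90, 0.005], [60, -12.7, 3.6, 110, 0.005], [60, -12.7, 3.6, 121, 0.005]]' | python3 shift.py; echo '[[20, 0, 0, 0, 0], [20, 0, 0, 0, 0], [20, 0, 0, 0, 0], [20, 0, 0, 0, 0], [20, 0, 0, 0, 0]]' | python3 shift.py;python3 go.py 591.7 2.6 195 104.8
```

```text
time: 2.33
tool_pos: [591.5, 3.9, 195.4]
tcp_rot: [-3.141, -0.0, 1.832]
contact_force: [0.2, 0.3, 0.1]
grip_width: 60.0
finger_force: 0.0
time: 2.95
tool_pos: [592.3, 2.5, 196.4]
tcp_rot: [3.141, 0.0, 1.83]
contact_force: [-0.9, 0.1, 4.6]
grip_width: 27.5
finger_force: 30.0
dx 0.2 dy -0.5 dz 1.4 turn 0.001 dist 1 q6 -0.38 2.95 [-0.9  0.1  4.6]
```

```bash
echo '[[20, 0, 0, -30, 0], [20, 0, 0, -80, 0], [20, 0, 0, -135, 0]]' | python3 shift.py; python3 go.py 565.4 309.5 206 91.2
```

```text
time: 3.32
tool_pos: [591.8, 2.5, 331.3]
tcp_rot: [-3.14, -0.001, 1.83]
contact_force: [0.2, -0.6, -0.2]
grip_width: 27.8
finger_force: 30.0
dx 303.5 dy 53.1 dz 125.3 turn 0.238 dist 308 q6 -0.38 3.325 [ 0.2 -0.6 -0.2]
```

```bash
echo '[[20, 50, 9, 0, 0.05], [20, 110, 19, 0, 0.1], [20, 170, 29, 0, 0.15], [20, 230, 39, 0, 0.2], [20, 285, 49, 0, 0.238]]' | python3 shift.py; echo '[[20, 0, 0, 0, 0], [20, 0, 0, 0, 0]]' | python3 shift.py; python3 go.py 565.4 309.5 206 91.2
```

```text
time: 3.95
tool_pos: [565.9, 292.6, 330.5]
tcp_rot: [-3.141, 0.0, 1.591]
contact_force: [0.8, -0.5, -0.7]
grip_width: 27.7
finger_force: 30.0
time: 4.2
tool_pos: [566.3, 290.4, 330.3]
tcp_rot: [-3.141, 0.001, 1.593]
contact_force: [0.3, -0.4, -1.3]
grip_width: 28.1
finger_force: 30.0
dx 19.1 dy -0.5 dz 124.3 turn 0.001 dist 19 q6 0.33 4.2 [ 0.3 -0.4 -1.3]
```

Now move across and most of the way down, then check before the last few mm.

```bash
echo '[[20, 10, 0, 15, 0], [20, 19, -0.5, 40, 0], [20, 19, -0.5, 70, 0], [20, 19, -0.5, 95, 0], [20, 19, -0.5, 105, 0]]' | python3 shift.py; echo '[[20, 0, 0, 0, 0]]' | python3 shift.py; python3 go.py 565.4 309.5 206 91.2;  python3 - <<'E'
from plant import bot, readout, order, capture
import cv2,pickle
for n in("side","top"):pickle.dump(capture(n),open(f"pics/{n}1.pkl","wb"))
a=pickle.load(open("pics/top1.pkl","rb"))["color"][140:320,170:310,::-1];b=pickle.load(open("pics/side1.pkl","rb"))["color"][200:380,310:490,::-1]
cv2.imwrite("pics/c4.png",cv2.resize(cv2.hconcat([a,b]),None,fx=2.4,fy=2.4))
E
```

```text
time: 4.82
tool_pos: [565.3, 308.6, 223.2]
tcp_rot: [-3.138, 0.001, 1.59]
contact_force: [-0.5, -0.3, -1.2]
grip_width: 27.7
finger_force: 30.0
time: 4.95
tool_pos: [565.7, 309.0, 225.0]
tcp_rot: [-3.14, 0.0, 1.591]
contact_force: [-1.1, 1.0, -0.9]
grip_width: 28.2
finger_force: 30.0
dx 0.5 dy -0.3 dz 19.0 turn -0.001 dist 1 q6 0.36 4.95 [-1.1  1.  -0.9]
```

View pics/c4.png

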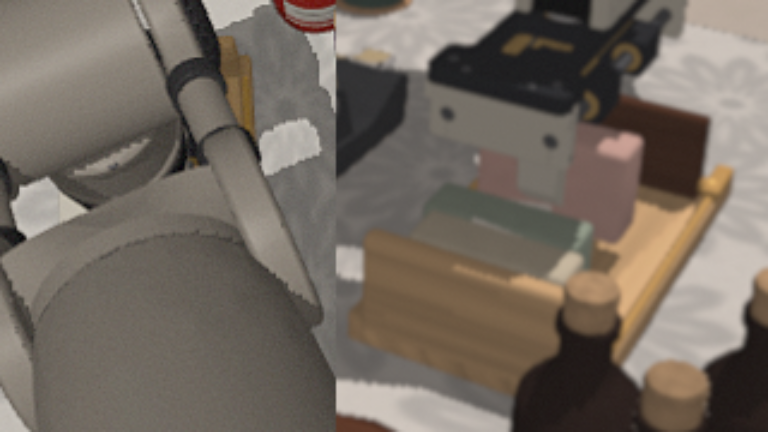

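The side crop shows the pink bar (600,180) upright in the gap between the sage bar (500,215) and the stop (660,150), square to both. I'll lower it.

```bash
echo '[[20, 0, 0, 8, 0], [20, 0, 0, 14, 0], [20, 0, 0, 17, 0], [20, 0, 0, 18, 0], [20, 0, 0, 18, 0]]' | python3 shift.py; python3 go.py 565.4 309.5 206 91.2
```

```text
time: 5.68
tool_pos: [565.6, 309.6, 207.8]
tcp_rot: [3.142, -0.0, 1.592]
contact_force: [0.3, -0.2, -0.5]
grip_width: 27.6
finger_force: 30.0
dx -0.1 dy -0.2 dz 1.8 turn 0.000 dist 0 q6 0.36 5.675 [ 0.3 -0.2 -0.5]
```

```bash
echo '[[20, 0, 0, 0.7, 0], [20, 0, 0, 1.4, 0], [20, 0, 0, 1.4, 0]]' | python3 shift.py; echo '[[20, 0, 0, 0.7, 0], [20, 0, 0, 1.4, 0], [20, 0, 0, 1.4, 0]]' | python3 shift.py
```

```text
time: 6.05
tool_pos: [565.6, 309.7, 206.5]
tcp_rot: [3.141, -0.0, 1.592]
contact_force: [-0.3, -0.1, -1.0]
grip_width: 27.6
finger_force: 30.0
time: 6.42
tool_pos: [565.6, 309.6, 206.4]
tcp_rot: [3.141, -0.0, 1.592]
contact_force: [-3.1, -1.4, 9.8]
grip_width: 27.6
finger_force: 30.0
```

Floor contact (9.8 N). Release and retreat.

```bash
echo '[[48, 0, 0, -0.5, 0], [48, 0, 0, -0.5, 0], [48, 0, 0, -0.5, 0], [48, 0, 0, -0.5, 0]]' | python3 shift.py; echo '[[48, 0, 0, -15, 0], [48, 0, 0, -45, 0], [48, 0, 0, -90, 0], [10, 0, 0, -110, 0]]' | python3 shift.py
python3 - <<'E'
from plant import bot, readout, order, capture
import cv2
b=capture("side")["color"][200:380,310:490,::-1]
cv2.imwrite("pics/c5.png",cv2.resize(b,None,fx=3,fy=3))
E
python3 go.py 435 309 223 91.2
```

```text
time: 6.92
tool_pos: [565.6, 309.6, 205.2]
tcp_rot: [-3.141, 0.0, 1.592]
contact_force: [-0.2, 0.6, -0.5]
grip_width: 48.0
finger_force: 0.0
time: 7.42
tool_pos: [565.9, 309.8, 319.7]
tcp_rot: [3.136, -0.002, 1.592]
contact_force: [-1.3, -1.2, 0.1]
grip_width: 42.0
finger_force: 0.0
dx 1.8 dy -131.2 dz 98.7 turn 0.000 dist 131 q6 0.36 7.475 [0.9 0.6 3.5]
```

View pics/c5.png

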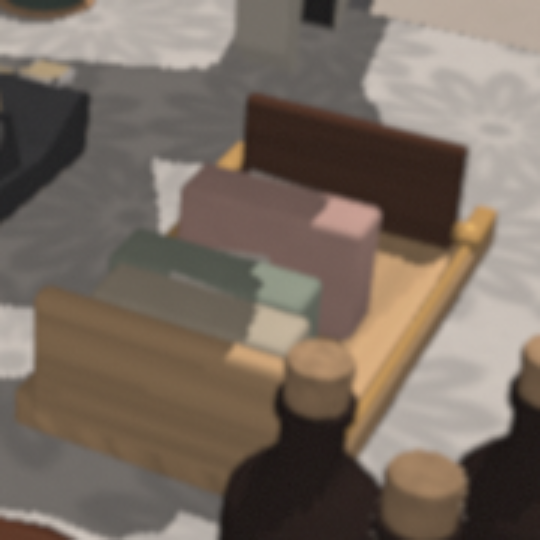

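The pink bar stands upright (280,250) in the gap, parallel to the stop (355,170). Now go behind the stop with closed fingers.

```bash
echo '[[0, 0, -55, -20, 0], [0, 2, -110, -20, 0], [0, 2, -131, -20, 0], [0, 2, -131, 0, 0], [0, 2, -131, 30, 0]]' | python3 shift.py; echo '[[0, 0, 0, 30, 0], [0, 0, 0, 60, 0], [0, 0, 0, 68, 0], [0, 0, 0, 68, 0]]' | python3 shift.py; python3 go.py 545 312.5 223 91.2
```

```text
time: 8.1
tool_pos: [434.4, 309.1, 286.2]
tcp_rot: [3.138, -0.002, 1.592]
contact_force: [0.4, -0.1, -0.6]
grip_width: 0.6
finger_force: 0.0
time: 8.6
tool_pos: [434.7, 308.9, 217.7]
tcp_rot: [-3.141, -0.0, 1.592]
contact_force: [1.3, 0.7, 0.3]
grip_width: 0.4
finger_force: 0.0
dx 1.3 dy 110.4 dz -5.3 turn 0.000 dist 110 q6 0.45 8.6 [1.3 0.7 0.3]
```

```bash
echo '[[0, 0, 8, 0, 0], [0, 0, 16, 0, 0], [0, 0, 24, 0, 0], [0, 0, 31, 0, 0], [0, 0, 38, 0, 0]]' | python3 shift.py; echo '[[0, 0, 7, 0, 0], [0, 0, 14, 0, 0], [0, 0, 21, 0, 0], [0, 0, 28, 0, 0], [0, 0, 35, 0, 0]]' | python3 shift.py; echo '[[0, 0, 6, 0, 0], [0, 0, 12, 0, 0], [0, 0, 18, 0, 0], [0, 0, 24, 0, 0], [0, 0, 30, 0, 0]]' | python3 shift.py; python3 go.py 562 312 218 91.2
```

```text
time: 9.22
tool_pos: [472.9, 309.6, 217.5]
tcp_rot: [-3.141, -0.0, 1.592]
contact_force: [-2.2, 0.1, 0.7]
grip_width: 0.4
finger_force: 0.9
time: 9.85
tool_pos: [508.0, 310.4, 217.4]
tcp_rot: [3.142, -0.0, 1.592]
contact_force: [-1.2, 0.4, 2.3]
grip_width: 0.5
finger_force: 0.9
time: 10.48
tool_pos: [537.9, 311.0, 217.5]
tcp_rot: [-3.141, -0.0, 1.592]
contact_force: [-2.5, -0.4, 2.1]
grip_width: 0.1
finger_force: 1.2
dx 0.5 dy 24.2 dz -0.5 turn 0.000 dist 24 q6 0.38 10.475 [-2.5 -0.4  2.1]
```

```bash
echo '[[0, 0, 4, 0, 0], [0, 0, 8, 0, 0], [0, 0, 12, 0, 0], [0, 0, 15, 0, 0], [0, 0, 17, 0, 0]]' | python3 shift.py; echo '[[0, 0, 1, 0, 0], [0, 0, 2, 0, 0], [0, 0, 3, 0, 0], [0, 0, 4, 0, 0]]' | python3 shift.py; python3 go.py 562 312 218 91.2
```

```text
time: 11.1
tool_pos: [554.7, 311.4, 217.4]
tcp_rot: [3.142, -0.0, 1.592]
contact_force: [-1.1, -0.2, 0.9]
grip_width: 0.8
finger_force: 1.2
time: 11.6
tool_pos: [558.6, 311.5, 217.4]
tcp_rot: [-3.142, -0.0, 1.592]
contact_force: [-1.9, 0.5, 1.8]
grip_width: 1.0
finger_force: 1.0
dx 0.5 dy 3.4 dz -0.6 turn 0.000 dist 3 q6 0.37 11.6 [-1.9  0.5  1.8]
```

```bash
for i in 1 ; do echo '[[0, 0, 0.7, 0, 0], [0, 0, 1.5, 0, 0], [0, 0, 2, 0, 0]]' | python3 shift.py; done; echo '[[0, 0, 0.7, 0, 0], [0, 0, 1.5, 0, 0]]' | python3 shift.py | grep -E "tool_pos|contact"
python3 - <<'E'
from plant import bot, readout, order, capture
import cv2
b=capture("side")["color"][200:380,310:490,::-1]
cv2.imwrite("pics/c6.png",cv2.resize(b,None,fx=3,fy=3))
E
```

```text
time: 11.98
tool_pos: [560.6, 311.5, 217.4]
tcp_rot: [3.142, -0.0, 1.592]
contact_force: [-1.9, 0.2, 1.3]
grip_width: 0.9
finger_force: 1.0
tool_pos: [561.9, 311.5, 217.4]
contact_force: [-2.8, 0.1, 2.5]
```

View pics/c6.png

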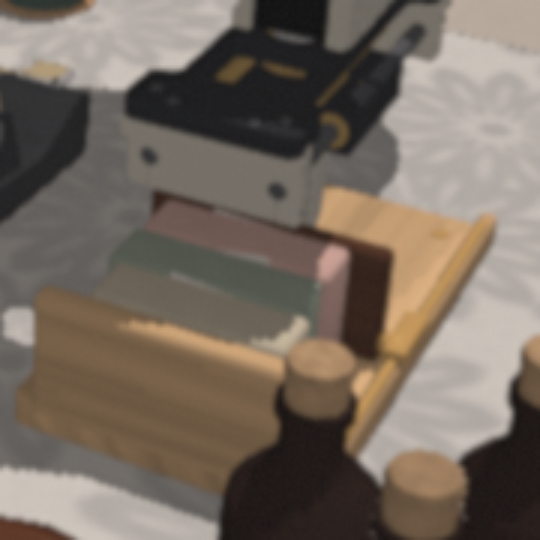

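The pink bar (250,235) is now close behind the sage one with the stop against it. The push force is still only about 2 N, so I'll keep going until it rises.

```bash
echo '[[0, 0, 0.7, 0, 0], [0, 0, 1.5, 0, 0]]' | python3 shift.py | grep -E "tool_pos|contact"; echo '[[0, 0, 0.7, 0, 0], [0, 0, 1.5, 0, 0]]' | python3 shift.py | grep -E "tool_pos|contact"
```

```text
tool_pos: [562.9, 311.6, 217.4]
contact_force: [-9.3, -0.3, 4.9]
tool_pos: [563.4, 311.7, 217.5]
contact_force: [-14.7, -0.7, 10.3]
```

```bash
echo '[[0, 0, 0.7, 0, 0], [0, 0, 1.2, 0, 0], [0, 0, 1.2, 0, 0], [0, 0, 1.2, 0, 0]]' | python3 shift.py | grep -E "tool_pos|contact"
```

```text
tool_pos: [563.8, 311.8, 217.5]
contact_force: [-16.7, -0.9, 10.3]
```

Firmly against the wall. Back off, lift and inspect.

```bash
echo '[[0, 0, -3, 0, 0], [0, 0, -20, 0, 0], [0, 0, -60, 0, 0], [0, 0, -100, -20, 0], [0, 0, -110, -70, 0]]' | python3 shift.py | grep -E "tool_pos|contact|time"; echo '[[0, 0, 0, -60, 0], [0, -30, -40, -120, 0], [0, -80, -60, -160, 0], [0, -130, -60, -160, 0], [0, -130, -60, -160, 0]]' | python3 shift.py | grep -E "tool_pos|contact|time"
python3 - <<'E'
from plant import bot, readout, order, capture
import cv2,pickle
for n in("side","top"):pickle.dump(capture(n),open(f"pics/{n}2.pkl","wb"))
a=pickle.load(open("pics/top2.pkl","rb"))["color"][140:320,180:300,::-1];b=pickle.load(open("pics/side2.pkl","rb"))["color"][200:380,310:490,::-1]
cv2.imwrite("pics/c7.png",cv2.resize(cv2.hconcat([a,b]),None,fx=2.6,fy=2.6,interpolation=cv2.INTER_CUBIC))
E
```

```text
time: 13.9
tool_pos: [454.1, 308.9, 286.0]
contact_force: [1.6, 1.0, 0.3]
time: 14.52
tool_pos: [399.1, 175.3, 449.2]
contact_force: [0.5, 0.4, -0.3]
```

View pics/c7.png

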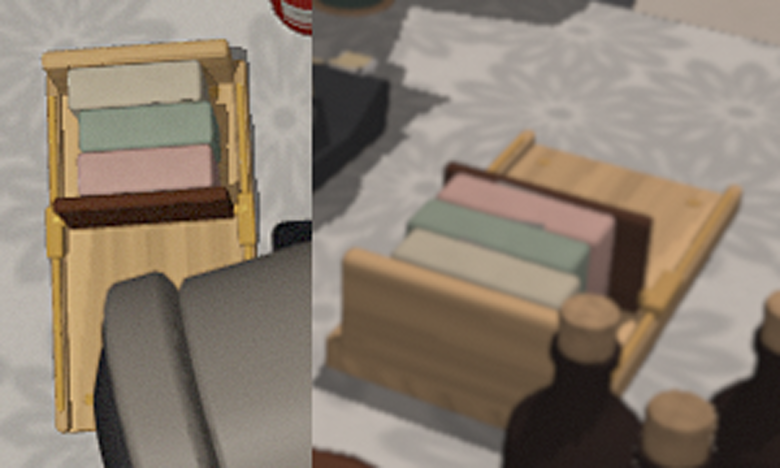

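The three bars stand packed between the wall (140,55) and the stop (145,207), with pink at (145,170) upright. The robot is clear of everything.

```bash
python3 -c "
from plant import bot, readout, order, capture
print(order.close_job())"
```

```text
the job is handed in; nothing more can be done
None
```

The pink bar stands on edge in the rack, the stop is pushed up so the three bars are snug against the end wall, and the job is handed in; I never touched the sage-green bar on the counter.

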